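Line up the bath jars by height on the teak shelf

TASK

Line up the four screw-cap jars by height on the slatted shelf, one standing upright in the middle of each white disc: the tallest next to the wooden hourglass, then stepping down to the shortest next to the blue massager. Do not tip any jar over on the way, and leave the hourglass and the massager where they stand.

Things in the scene. Friction and masses are not known exactly. Their poses are not given: they have to be found in the camera images.
- jar_green: round glass jar with a green screw cap (closed, 18 mm tall, as wide as the jar), 100 mm tall overall and 36 mm in diameter: the tallest of the four. Loose, stands upright on the tiled work surface (z = 0). Origin: centre of its underside; z up along its axis
- jar_red: round glass jar with a red screw cap (closed, 18 mm tall, as wide as the jar), 82 mm tall overall and 48 mm in diameter: the second tallest of the four. Loose, stands upright on the tiled work surface (z = 0). Origin: centre of its underside; z up along its axis
- jar_black: round glass jar with a black screw cap (closed, 18 mm tall, as wide as the jar), 64 mm tall overall and 40 mm in diameter: the third tallest of the four. Loose, stands upright on the tiled work surface (z = 0). Origin: centre of its underside; z up along its axis
- jar_yellow: round glass jar with a yellow screw cap (closed, 18 mm tall, as wide as the jar), 46 mm tall overall and 52 mm in diameter: the shortest of the four. Loose, stands upright on the tiled work surface (z = 0). Origin: centre of its underside; z up along its axis
- disc1: white ceramic disc, 64 mm in diameter, inlaid in the shelf: end disc, farthest to the robot's left (+y), of a straight row of four 80 mm apart. The fixed teak slatted shelf (110 x 540 mm, slats' top at z = 40 mm) lies along y, turned up to 0.12 rad, placed afresh each time. Origin: centre of its flat top, 42 mm above the work surface; y along the row towards disc1, x across it, z up
- disc2: white ceramic disc, 64 mm in diameter, inlaid in the shelf: second from the robot's left, of a straight row of four 80 mm apart. Origin: centre of its flat top, 42 mm above the work surface; y along the row towards disc1, x across it, z up
- disc3: white ceramic disc, 64 mm in diameter, inlaid in the shelf: third from the robot's left, of a straight row of four 80 mm apart. Origin: centre of its flat top, 42 mm above the work surface; y along the row towards disc1, x across it, z up
- disc4: white ceramic disc, 64 mm in diameter, inlaid in the shelf: end disc, farthest to the robot's right (-y), of a straight row of four 80 mm apart. Origin: centre of its flat top, 42 mm above the work surface; y along the row towards disc1, x across it, z up
- hourglass: wooden sauna hourglass, 62 mm in diameter, 120 mm tall, pale wood ends and posts; loose, stands on the shelf at one end of the row (either end), about 100 mm beyond the centre of the end disc. Origin: centre of its underside; z up
- massager: blue silicone scalp massager, round, 74 mm in diameter, 69 mm tall, with a knob on top; loose, stands on the shelf at the other end of the row from the hourglass, about 100 mm beyond the end disc. Origin: centre of its underside; z up
Things that resemble listed ones, but are neither listed nor needed, are in the scene too. Leave any turquoise look-alike of the jar_yellow alone.

How it is judged:
By the outcome, as a careful person would: the job done as asked, in the order asked, and still so for the second after the job is handed in, with the robot touching nothing.
It also fails if it takes over 86 s, if anything falls off the work surface, if the arm or the gripper's body presses on something with over 40 N, if the wrist force passes 120 N, or if a joint passes its speed limit or range.

ROBOT

A 6-joint arm with a two-finger parallel gripper is mounted at the origin on the work surface. World frame = base frame: x ahead of the robot, y to its left, z up, the work surface at z = 0. Lengths are in m, angles in rad, forces in N, time in s.
With the tool pointing down it reaches from about 0.35 to 0.875 m from the base axis. Payload 4.2 kg.
Tool frame: the origin (TCP) lies between the finger pads; the fingertips stand ahead of it and the grasp point (between the pads) lies 3 mm ahead of it (r.tips_ahead is the z of the fingertips in the tool frame, in m); z points along the fingers, y is the line along which they close (so a half turn about z gives the same grasp; the last joint's range is limited). The gripper opens to 85 mm and grips with 20 to 120 N. Pads are 22 mm wide; open, the fingers measure 114 mm over their backs; the gripper's body (76 mm by 85 mm) begins 54 mm behind the grasp point. The pads swing forward as they close: fully open they stand 13 mm farther back than shut.
Start: joints at [1.517, 0.385, 0.008, 0, -1.194, -0.259], TCP at [0.192, 0.595, 0.253] pointing down, gripper open.
Joint ranges: [-3.14, 3.14], [-1.21, 2.06], [-1.07, 1.41], [-3.16, 2.05], [-2.99, -0.16], [-3.1, 3.1]. Speed limits (rad/s): [2.79, 2.79, 3.14, 3.14, 3.14, 3.14].

INTERFACE

Orientations are given as a unit quaternion [w, x, y, z].
In Python, from station import r gives the robot as it stands.
- The arm moves only by the tool arm_command, never from a script. Its argument "steps" is a list of rows, each an object of numbers: "tx", "ty", "tz": the shift along the tool's x, y, z as a fraction of full scale; "twist": the turn about the tool's z as a fraction of full scale. In form: [{"tx": .., "ty": .., "tz": .., "twist": ..}, ...]. A call has 1 to 5 rows; each row shifts and turns the commanded pose from where the row before left it, along the tool's axes as they then stand; what a row does not reach is not made up. Full scale, the value 1, is 30 mm for a shift and 8 degrees for a turn. A row lasts 1/8 s, in which the tool goes at most 62.5 mm and 10.7 degrees, less where a joint would pass 70% of its speed; a pose out of reach is approached as far as the arm can. A call with a number of a shift or a turn outside -1 to 1 is refused whole. A call with a gripper value outside its range is refused whole. "jaw" is the finger opening in mm, from 0 to 85.4, set as the call begins (left out, the last holds). The fingers move at their own pace and stop on an object; the grip force is fixed at half the most. Time passes only in rows, so rows that do not move let the fingers close. It gives the time, the measured TCP pose, the force, the opening and the grip force at its end, in the units of the state.
- r.state(): the state, without advancing time (a new reading comes with each control period).
- r.read_camera(name): name is "scene" or "side" or "wrist"; returns (picture, depth): 420x560x3 uint8, red, green, blue; 420x560 float32, m along the optical axis (not along the pixel's ray), 0 where there is no reading.
- r.calibration(name): a dict with "fx", "fy", "cx", "cy" (pixels), "view" (4x4, takes a point from world to camera coordinates). Camera axes: x right, y down, z forward; pixel columns grow to the right and rows downward; lengths in m; the calibration is good to about 2 mm. The wrist camera is an equidistant fisheye: a pixel r from the principal point sees the ray r / f radians off the axis. A picture is of the moment at which its call begins: read the wrist's pose just before it. calibration takes no time and is no camera call; for the wrist camera it gives the pose at the moment of the call.
- r.sign_off(): hands the job in; it is judged then, once.
The state is a dict: "time": time; "q": joint angles; "dq": joint speeds; "effort": joint torques, N m; "position": TCP position; "ee_rot": TCP orientation; "ft_force": force on the tool from outside, world axes, zero at the start; "wrist_torque": the same for the moment, N m; "width": finger opening in m; "finger_force": force on a finger pad.
Only numpy, scipy, OpenCV 4.12 (cv2) and the standard library are available. Lean on these libraries where they do the work, as an engineer would, in place of code of your own. Each camera call takes 0.05 s, during which the arm holds its last target. There are 200 camera calls.

## Working session

There is one attempt and no reset: what is moved stays moved. The work goes in short steps, Python scripts to look and compute and a tool call to move; the robot and the scene stay as the last step left them, time stands still between calls to the robot, and variables do not carry over. Pictures are saved under pics/ and viewed, at most 14 in all, crops included, and the job is handed in when it is done.

Besides the shell and the picture viewer there is one more tool, called after "Request:" by a JSON object that holds its "name" and its "arguments", one argument or row to a line. arm_command: Moves the arm, as the interface text tells. Its arguments: {"type":"object","properties":{"steps":{"type":"array"},"jaw":{"type":"number"}},"required":["steps"]}

```bash
ls; mkdir -p pics; python3 - <<'E'
from station import r
import cv2,numpy as np,pickle
s=r.state();print(s['time'],s['position'],s['ee_rot'],s['width'],r.tips_ahead)
d={}
for n in('scene','side','wrist'):
    c=r.calibration(n);p,z=r.read_camera(n);d[n]=(p,z,c)
    cv2.imwrite(f'pics/{n}0.png',p[:,:,::-1]);print(n,c['fx'],c['cx'],c['cy'],np.round(c['view'],3).tolist())
pickle.dump(d,open('d0.pkl','wb'))
E
```

```text
pics
0.0 [0.19213204 0.59416761 0.25221034] [ 1.08882468e-03  9.87780156e-01 -1.55849803e-01 -1.31777547e-04] 0.08527206082420655 0.022
scene 484.4888056543497 275.4730941744499 207.70342852060816 [[0.645, 0.764, -0.024, -0.332], [0.468, -0.419, -0.778, -0.197], [-0.604, 0.491, -0.628, 1.183], [0.0, 0.0, 0.0, 1.0]]
side 379.7557260142093 284.3416777215806 211.79595097922993 [[1.0, -0.006, 0.005, -0.525], [-0.0, -0.696, -0.718, 0.048], [0.008, 0.718, -0.696, 0.717], [0.0, 0.0, 0.0, 1.0]]
wrist 325.19226210127806 280.90066489894815 209.39563955841132 [[-0.307, -0.952, 0.002, 0.624], [-0.919, 0.297, 0.26, -0.034], [-0.248, 0.078, -0.966, 0.378], [0.0, 0.0, 0.0, 1.0]]
```

View pics/scene0.png

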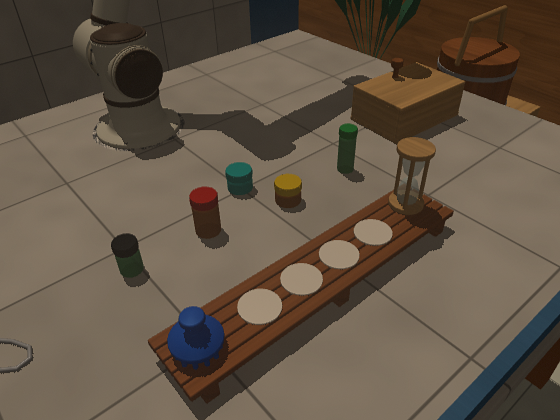

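View pics/side0.png

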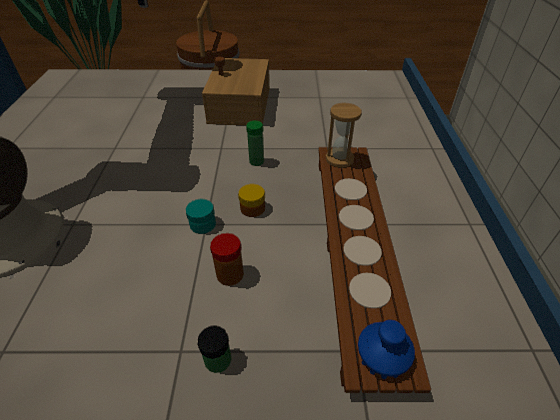

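Both views show the hourglass at the far (+y) end, by disc1 (scene 410,175; side 345,135), and the massager at the disc4 end. So green→disc1, red→disc2, black→disc3 and yellow→disc4. In the scene view the caps are green (347,131), red (204,197), black (125,244) and yellow (288,184), with the turquoise look-alike at (239,172).

```bash
cat > h.py <<'E'
import numpy as np,cv2
def world(z,c,m):
    v,u=np.nonzero(m&(z>0));d=z[v,u]
    P=np.c_[(u-c['cx'])/c['fx']*d,(v-c['cy'])/c['fy']*d,d]
    V=np.array(c['view']);return (P-V[:3,3])@V[:3,:3]
def masks(p):
    h,s,v=[a.astype(int) for a in cv2.split(cv2.cvtColor(p,cv2.COLOR_RGB2HSV))]
    return dict(green=(h>50)&(h<75)&(s>140)&(v>45),red=((h<5)|(h>174))&(s>190)&(v>70),black=(v<45),
      yellow=(h>20)&(h<30)&(s>190)&(v>80),disc=(s<70)&(v>150),turq=(h>80)&(h<95)&(s>150)&(v>50))
def comps(m,lo=60):
    n,l,st,ce=cv2.connectedComponentsWithStats(m.astype(np.uint8),connectivity=4)
    return [(l==i,st[i],ce[i]) for i in range(1,n) if st[i][4]>=lo]
def ray(c,uv):
    V=np.array(c['view']);R=V[:3,:3];o=-R.T@V[:3,3]
    d=R.T@np.array([(uv[0]-c['cx'])/c['fx'],(uv[1]-c['cy'])/c['fy'],1]);return o,d/np.linalg.norm(d)
def tri(rays):
    A=sum(np.eye(3)-np.outer(d,d) for o,d in rays);b=sum((np.eye(3)-np.outer(d,d))@o for o,d in rays)
    return np.linalg.solve(A,b)
E
python3 - <<'E'
import pickle;from h import *
d=pickle.load(open('d0.pkl','rb'))
for n in('scene','side'):
    p,z,c=d[n];M=masks(p)
    for k,m in M.items():
        for cm,st,ce in comps(m):
            P=world(z,c,cm)
            if len(P)<30: continue
            P=P[(P[:,0]>.25)&(P[:,0]<.85)&(abs(P[:,1])<.5)&(P[:,2]>.01)&(P[:,2]<.12)]
            if len(P)<40: continue
            zt=np.percentile(P[:,2],95);T=P[P[:,2]>zt-.006]
            (x,y),rad=cv2.minEnclosingCircle(T[:,:2].astype(np.float32))
            print(n,k,st[4],ce.round(1),'ztop %.3f'%np.median(T[:,2]),'circ %.3f %.3f r%.3f'%(x,y,rad),'mean',T.mean(0).round(3))
E
```

```text
scene green 101 [348.2 127.8] ztop 0.100 circ 0.461 0.237 r0.017 mean [0.461 0.237 0.1  ]
scene red 326 [202.6 194.8] ztop 0.082 circ 0.430 -0.088 r0.024 mean [ 0.431 -0.089  0.082]
scene black 519 [124.5 245.5] ztop 0.064 circ 0.428 -0.239 r0.020 mean [ 0.43  -0.24   0.064]
scene black 77 [138.1 267.6] ztop 0.024 circ 0.445 -0.234 r0.003 mean [ 0.444 -0.235  0.025]
scene black 71 [213.9 369.2] ztop 0.040 circ 0.695 -0.253 r0.017 mean [ 0.696 -0.253  0.04 ]
scene yellow 333 [287.5 181.8] ztop 0.046 circ 0.461 0.077 r0.026 mean [0.461 0.077 0.046]
scene disc 730 [372.7 231.4] ztop 0.042 circ 0.657 0.093 r0.032 mean [0.657 0.093 0.042]
scene disc 860 [338.7 253.7] ztop 0.042 circ 0.656 0.014 r0.032 mean [0.657 0.013 0.042]
scene disc 1014 [301.1 278.2] ztop 0.042 circ 0.655 -0.066 r0.032 mean [ 0.656 -0.067  0.042]
scene disc 1199 [259.3 305.6] ztop 0.042 circ 0.655 -0.146 r0.032 mean [ 0.655 -0.147  0.042]
scene turq 263 [238.1 169.2] ztop 0.046 circ 0.365 0.032 r0.025 mean [0.366 0.032 0.046]
side green 119 [253.9 124.7] ztop 0.100 circ 0.460 0.238 r0.019 mean [0.46  0.236 0.099]
sid
[... 384 characters left out ...]
ztop 0.021 circ 0.468 0.066 r0.019 mean [0.471 0.06  0.022]
side black 398 [205.2 223.3] ztop 0.039 circ 0.367 0.028 r0.025 mean [0.374 0.014 0.04 ]
side black 600 [231.6 270.8] ztop 0.073 circ 0.444 -0.100 r0.015 mean [ 0.447 -0.102  0.073]
side black 1201 [386.7 378.8] ztop 0.041 circ 0.653 -0.227 r0.070 mean [ 0.659 -0.275  0.046]
side black 1316 [216.6 349.9] ztop 0.064 circ 0.428 -0.240 r0.020 mean [ 0.428 -0.241  0.063]
side black 202 [396.6 347.3] ztop 0.100 circ 0.657 -0.258 r0.015 mean [ 0.66  -0.265  0.1  ]
side yellow 346 [250.9 192.3] ztop 0.046 circ 0.460 0.078 r0.026 mean [0.46  0.076 0.046]
side turq 401 [198.8 208.3] ztop 0.046 circ 0.364 0.031 r0.027 mean [0.365 0.031 0.046]
```

All four jar heights (100, 82, 64 and 46 mm) and the disc height (42 mm) agree in both views, as do the diameters. I'll turn the jaw line to world x, across the row.

Request:
{"name": "arm_command", "arguments": {
  "steps": [
    {"twist": 1},
    {"twist": 1},
    {"twist": 1},
    {"twist": 1},
    {"twist": 1}
  ],
  "jaw": 85
}}

```text
invalid input
```

Request:
{"name": "arm_command", "arguments": {
  "steps": [
    {"twist": 1},
    {"twist": 1},
    {"twist": 1},
    {"twist": 1},
    {}
  ]
}}

```text
invalid input
```

Request:
{"name": "arm_command", "arguments": {
  "steps": [
    {"tx": 0,"ty": 0,"tz": 0,"twist": 1},
    {"tx": 0,"ty": 0,"tz": 0,"twist": 1},
    {"tx": 0,"ty": 0,"tz": 0,"twist": 1},
    {"tx": 0,"ty": 0,"tz": 0,"twist": 1},
    {"tx": 0,"ty": 0,"tz": 0,"twist": 1}
  ],
  "jaw": 85
}}

```text
time: 0.78
position: [0.1922, 0.5944, 0.2528]
ee_rot: [0.001, 0.874, -0.486, 0.0]
ft_force: [-0.2, -0.3, -0.2]
width: 0.085
finger_force: 0.0
```

Request:
{"name": "arm_command", "arguments": {
  "steps": [
    {"tx": 0,"ty": 0,"tz": 0,"twist": 1},
    {"tx": 0,"ty": 0,"tz": 0,"twist": 1},
    {"tx": 0,"ty": 0,"tz": 0,"twist": 1},
    {"tx": 0,"ty": 0,"tz": 0,"twist": 1},
    {"tx": 0,"ty": 0,"tz": 0,"twist": 0}
  ]
}}

```text
time: 1.4
position: [0.1922, 0.5945, 0.2529]
ee_rot: [0.0, 0.708, -0.706, 0.0]
ft_force: [0.5, 0.1, 0.2]
width: 0.0847
finger_force: 0.0
```

Request:
{"name": "arm_command", "arguments": {
  "steps": [
    {"tx": 1,"ty": -0.8,"tz": 0,"twist": 0},
    {"tx": 1,"ty": -0.8,"tz": 0,"twist": 0},
    {"tx": 1,"ty": -0.8,"tz": 0,"twist": 0},
    {"tx": 1,"ty": -0.8,"tz": 0,"twist": 0},
    {"tx": 1,"ty": -0.8,"tz": 0,"twist": 0}
  ]
}}

```text
time: 2.02
position: [0.3131, 0.4437, 0.2533]
ee_rot: [0.0, 0.709, -0.706, 0.0]
ft_force: [-0.2, -0.0, 1.0]
width: 0.0847
finger_force: 0.0
```

Request:
{"name": "arm_command", "arguments": {
  "steps": [
    {"tx": 1,"ty": -0.75,"tz": 0,"twist": 0},
    {"tx": 1,"ty": -0.75,"tz": 0,"twist": 0},
    {"tx": 1,"ty": -0.75,"tz": 0,"twist": 0},
    {"tx": 1,"ty": -0.75,"tz": 0,"twist": 0},
    {"tx": 1,"ty": -0.75,"tz": 0,"twist": 0}
  ]
}}

```text
time: 2.65
position: [0.4258, 0.2939, 0.2533]
ee_rot: [-0.0, 0.709, -0.706, -0.0]
ft_force: [0.1, 0.3, -0.1]
width: 0.0847
finger_force: 0.0
```

Request:
{"name": "arm_command", "arguments": {
  "steps": [
    {"tx": 0.93,"ty": -0.59,"tz": 0,"twist": 0},
    {"tx": 0.93,"ty": -0.59,"tz": 0,"twist": 0},
    {"tx": 0,"ty": 0,"tz": 1,"twist": 0},
    {"tx": 0,"ty": 0,"tz": 1,"twist": 0},
    {"tx": 0,"ty": 0,"tz": 0,"twist": 0}
  ]
}}

```text
time: 3.28
position: [0.4596, 0.2381, 0.1913]
ee_rot: [0.003, 0.708, -0.706, -0.0]
ft_force: [0.6, -0.4, 0.6]
width: 0.0846
finger_force: 0.0
```

Request:
{"name": "arm_command", "arguments": {
  "steps": [
    {"tx": 0,"ty": 0,"tz": 1,"twist": 0},
    {"tx": 0,"ty": 0,"tz": 1,"twist": 0},
    {"tx": 0,"ty": 0,"tz": 1,"twist": 0},
    {"tx": 0,"ty": 0,"tz": 0.87,"twist": 0},
    {"tx": 0,"ty": 0,"tz": 0,"twist": 0}
  ]
}}

```text
time: 3.9
position: [0.4605, 0.2392, 0.0768]
ee_rot: [0.001, 0.708, -0.706, 0.0]
ft_force: [-0.3, -0.2, 1.0]
width: 0.0849
finger_force: 0.0
```

Request:
{"name": "arm_command", "arguments": {
  "steps": [
    {"tx": 0,"ty": 0,"tz": 0,"twist": 0},
    {"tx": 0,"ty": 0,"tz": 0,"twist": 0},
    {"tx": 0,"ty": 0,"tz": 0,"twist": 0},
    {"tx": 0,"ty": 0,"tz": 0,"twist": 0},
    {"tx": 0,"ty": 0,"tz": 0,"twist": 0}
  ],
  "jaw": 25
}}

```text
time: 4.53
position: [0.4614, 0.2398, 0.0786]
ee_rot: [-0.001, 0.708, -0.706, 0.0]
ft_force: [-0.6, -0.2, 6.3]
width: 0.0347
finger_force: 59.5
```

Request:
{"name": "arm_command", "arguments": {
  "steps": [
    {"tx": 0,"ty": 0,"tz": -1,"twist": 0},
    {"tx": 0,"ty": 0,"tz": -1,"twist": 0},
    {"tx": 1,"ty": 0,"tz": -0.5,"twist": 0},
    {"tx": 1,"ty": 0,"tz": 0,"twist": 0},
    {"tx": 1,"ty": -0.5,"tz": 0,"twist": 0}
  ]
}}

```text
time: 5.15
position: [0.4748, 0.1482, 0.1523]
ee_rot: [0.0, 0.708, -0.706, -0.0]
ft_force: [0.7, 0.9, -1.4]
width: 0.0348
finger_force: 60.0
```

Request:
{"name": "arm_command", "arguments": {
  "steps": [
    {"tx": 0.9,"ty": -1,"tz": 0,"twist": 0},
    {"tx": 0.9,"ty": -1,"tz": 0,"twist": 0},
    {"tx": 0,"ty": -1,"tz": 0,"twist": 0},
    {"tx": 0,"ty": -1,"tz": 0,"twist": 0},
    {"tx": 0,"ty": -1,"tz": 0,"twist": 0}
  ]
}}

```text
time: 5.78
position: [0.6264, 0.0951, 0.1516]
ee_rot: [0.0, 0.707, -0.707, -0.0]
ft_force: [0.0, 1.0, -1.2]
width: 0.0353
finger_force: 60.0
```

Request:
{"name": "arm_command", "arguments": {
  "steps": [
    {"tx": 0,"ty": -1,"tz": 0,"twist": 0},
    {"tx": 0,"ty": 0,"tz": 0.5,"twist": 0},
    {"tx": 0,"ty": 0,"tz": 0.4,"twist": 0},
    {"tx": 0,"ty": 0,"tz": 0,"twist": 0}
  ]
}}

```text
time: 6.28
position: [0.654, 0.0951, 0.1233]
ee_rot: [0.002, 0.708, -0.707, -0.001]
ft_force: [-0.3, 0.6, -2.0]
width: 0.0348
finger_force: 60.2
```

```bash
cat > look.py <<'E'
import sys;from h import *;from station import r
print(r.state()['position'],r.state()['ft_force'],r.state()['width'])
for n in sys.argv[2].split(','):
    c=r.calibration(n);p,z=r.read_camera(n);cv2.imwrite(f'pics/{n}_{sys.argv[1]}.png',p[:,:,::-1])
    for k,m in masks(p).items():
        for cm,st,ce in comps(m,40):
            P=world(z,c,cm)
            P=P[(P[:,0]>.25)&(P[:,0]<.85)&(abs(P[:,1])<.5)&(P[:,2]>.035)&(P[:,2]<.18)]
            if len(P)<40 : continue
            zt=np.percentile(P[:,2],95);T=P[P[:,2]>zt-.006]
            if k=='black' and not(zt>.055 and len(P)>250):continue
            (x,y),rad=cv2.minEnclosingCircle(T[:,:2].astype(np.float32))
            print(n,k,st[4],ce.round(),'ztop %.3f'%np.median(T[:,2]),'circ %.3f %.3f r%.3f'%(x,y,rad),'mean',T.mean(0).round(3))
E
python3 look.py 1 scene,side
```

```text
[0.65399587 0.09512375 0.12326069] [-0.29477753  0.61495907 -1.95805532] 0.03482847068592708
scene red 319 [203. 195.] ztop 0.082 circ 0.430 -0.088 r0.023 mean [ 0.431 -0.089  0.082]
scene black 8239 [387. 122.] ztop 0.176 circ 0.652 0.092 r0.061 mean [0.654 0.088 0.176]
scene black 463 [124. 246.] ztop 0.064 circ 0.428 -0.239 r0.020 mean [ 0.43  -0.24   0.064]
scene disc 153 [361. 234.] ztop 0.042 circ 0.653 0.084 r0.030 mean [0.649 0.073 0.042]
scene disc 72 [387. 228.] ztop 0.041 circ 0.667 0.116 r0.018 mean [0.668 0.116 0.042]
scene disc 877 [339. 254.] ztop 0.042 circ 0.655 0.013 r0.033 mean [0.657 0.013 0.042]
scene disc 1024 [301. 278.] ztop 0.042 circ 0.656 -0.067 r0.032 mean [ 0.656 -0.067  0.042]
scene disc 1223 [259. 306.] ztop 0.042 circ 0.655 -0.147 r0.032 mean [ 0.656 -0.147  0.042]
scene turq 264 [238. 169.] ztop 0.046 circ 0.364 0.033 r0.026 mean [0.365 0.032 0.046]
side red 515 [225. 244.] ztop 0.082 circ 0.430 -0.089 r0.023 mean [ 0.43  -0.089  0.082]
side black 7743 [362. 100.] ztop 0.175 circ 0.655 0.084 r0.058 mean [0.657 0.086 0.175]
side black 1209 [215. 349.] ztop 0.064 circ 0.428 -0.240 r0.020 mean [ 0.428 -0.241  0.063]
side disc 122 [344. 192.] ztop 0.042 circ 0.656 0.093 r0.031 mean [0.644 0.082 0.042]
side disc 597 [356. 217.] ztop 0.041 circ 0.657 0.013 r0.031 mean [0.657 0.012 0.041]
side disc 762 [362. 250.] ztop 0.042 circ 0.656 -0.067 r0.031 mean [ 0.656 -0.067  0.042]
side disc 965 [370. 290.] ztop 0.042 circ 0.656 -0.147 r0.032 mean [ 0.656 -0.147  0.042]
side turq 404 [199. 208.] ztop 0.046 circ 0.365 0.032 r0.026 mean [0.365 0.031 0.046]
```

View pics/side_1.png

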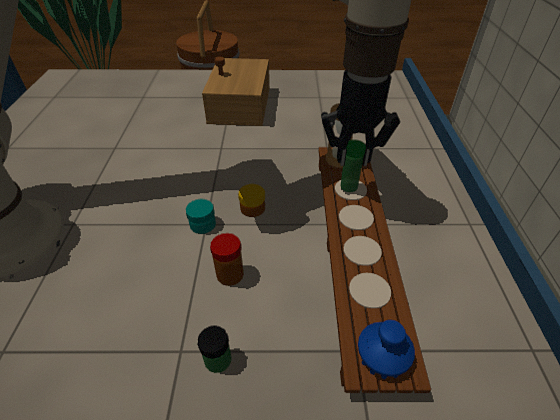

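The green jar hangs upright over disc1 (side 352,168), clear of the hourglass. I'll shift it 3 mm, lower it and release.

Request:
{"name": "arm_command", "arguments": {
  "steps": [
    {"tx": 0,"ty": -0.1,"tz": 0,"twist": 0},
    {"tx": 0,"ty": 0,"tz": 0.1,"twist": 0},
    {"tx": 0,"ty": 0,"tz": 0,"twist": 0}
  ]
}}

```text
time: 6.75
position: [0.6587, 0.0955, 0.1221]
ee_rot: [0.0, 0.708, -0.707, -0.0]
ft_force: [0.3, 0.2, -2.5]
width: 0.0347
finger_force: 60.2
```

Request:
{"name": "arm_command", "arguments": {
  "steps": [
    {"tx": 0,"ty": 0.05,"tz": 0.07,"twist": 0},
    {"tx": 0,"ty": 0,"tz": 0,"twist": 0},
    {"tx": 0,"ty": 0,"tz": 0,"twist": 0}
  ]
}}

```text
time: 7.12
position: [0.6578, 0.0955, 0.1207]
ee_rot: [-0.0, 0.708, -0.707, 0.0]
ft_force: [0.2, -0.6, 2.1]
width: 0.035
finger_force: 60.5
```

Contact, at the predicted height. Release and retreat.

Request:
{"name": "arm_command", "arguments": {
  "steps": [
    {"tx": 0,"ty": 0,"tz": 0,"twist": 0},
    {"tx": 0,"ty": 0,"tz": 0,"twist": 0},
    {"tx": 0,"ty": 0,"tz": 0,"twist": 0},
    {"tx": 0,"ty": 0,"tz": 0,"twist": 0}
  ],
  "jaw": 85
}}

```text
time: 7.62
position: [0.6573, 0.0955, 0.12]
ee_rot: [0.0, 0.708, -0.707, -0.0]
ft_force: [-0.5, -0.3, -0.9]
width: 0.085
finger_force: 0.0
```

Request:
{"name": "arm_command", "arguments": {
  "steps": [
    {"tx": 0,"ty": 0,"tz": -0.7,"twist": 0},
    {"tx": 0,"ty": 0,"tz": -1,"twist": 0},
    {"tx": 0,"ty": 0,"tz": -1,"twist": 0},
    {"tx": 0,"ty": 0,"tz": -0.3,"twist": 0},
    {"tx": 0.9,"ty": 1,"tz": 0,"twist": 0}
  ]
}}

```text
time: 8.25
position: [0.6282, 0.0695, 0.2095]
ee_rot: [-0.001, 0.708, -0.706, 0.0]
ft_force: [-0.8, -0.8, -0.9]
width: 0.0849
finger_force: 0.0
```

Request:
{"name": "arm_command", "arguments": {
  "steps": [
    {"tx": 0.9,"ty": 1,"tz": 0,"twist": 0},
    {"tx": 0.9,"ty": 1,"tz": 0,"twist": 0},
    {"tx": 0.9,"ty": 1,"tz": 0,"twist": 0},
    {"tx": 0.9,"ty": 1,"tz": 0,"twist": 0},
    {"tx": 0.9,"ty": 1,"tz": 0,"twist": 0}
  ]
}}

```text
time: 8.88
position: [0.4759, -0.0675, 0.2091]
ee_rot: [0.001, 0.708, -0.707, -0.001]
ft_force: [0.2, -1.5, 0.4]
width: 0.085
finger_force: 0.0
```

```bash
python3 look.py 2 scene,side | egrep "^\[|green|red"
```

```text
[ 0.47588687 -0.06753809  0.20913848] [ 0.2057359  -1.51900147  0.38180838] 0.08496884464106083
scene green 210 [379. 183.] ztop 0.142 circ 0.657 0.093 r0.017 mean [0.657 0.093 0.142]
scene red 341 [203. 195.] ztop 0.082 circ 0.431 -0.088 r0.024 mean [ 0.431 -0.088  0.082]
side green 214 [355. 148.] ztop 0.141 circ 0.656 0.093 r0.018 mean [0.656 0.091 0.141]
side red 543 [225. 244.] ztop 0.082 circ 0.430 -0.088 r0.024 mean [ 0.43  -0.089  0.082]
```

Green stands centred on disc1. Next is red.

Request:
{"name": "arm_command", "arguments": {
  "steps": [
    {"tx": 0.35,"ty": 0.75,"tz": 0,"twist": 0},
    {"tx": 0.35,"ty": 0.75,"tz": 0,"twist": 0},
    {"tx": 0,"ty": 0,"tz": 1,"twist": 0},
    {"tx": 0,"ty": 0,"tz": 1,"twist": 0},
    {"tx": 0,"ty": 0,"tz": 0,"twist": 0}
  ]
}}

```text
time: 9.6
position: [0.4312, -0.0878, 0.148]
ee_rot: [0.002, 0.708, -0.707, -0.002]
ft_force: [0.0, -0.3, 0.1]
width: 0.0849
finger_force: 0.0
```

Request:
{"name": "arm_command", "arguments": {
  "steps": [
    {"tx": 0,"ty": 0,"tz": 1,"twist": 0},
    {"tx": 0,"ty": 0,"tz": 1,"twist": 0},
    {"tx": 0,"ty": 0,"tz": 1,"twist": 0},
    {"tx": 0,"ty": 0,"tz": 0,"twist": 0}
  ]
}}

```text
time: 10.1
position: [0.4323, -0.0878, 0.0593]
ee_rot: [0.002, 0.708, -0.706, -0.001]
ft_force: [0.0, -0.1, 0.9]
width: 0.0847
finger_force: 0.0
```

Request:
{"name": "arm_command", "arguments": {
  "steps": [
    {"tx": 0,"ty": 0,"tz": 0,"twist": 0},
    {"tx": 0,"ty": 0,"tz": 0,"twist": 0},
    {"tx": 0,"ty": 0,"tz": 0,"twist": 0},
    {"tx": 0,"ty": 0,"tz": 0,"twist": 0},
    {"tx": 0,"ty": 0,"tz": 0,"twist": 0}
  ],
  "jaw": 36
}}

```text
time: 10.72
position: [0.433, -0.0878, 0.0616]
ee_rot: [-0.001, 0.708, -0.707, 0.001]
ft_force: [-2.2, 1.4, 5.6]
width: 0.0469
finger_force: 60.8
```

Request:
{"name": "arm_command", "arguments": {
  "steps": [
    {"tx": 0,"ty": 0,"tz": -1,"twist": 0},
    {"tx": 0,"ty": 0,"tz": -1,"twist": 0},
    {"tx": 0,"ty": -0.8,"tz": -0.4,"twist": 0},
    {"tx": -0.5,"ty": -1,"tz": 0,"twist": 0},
    {"tx": -0.5,"ty": -1,"tz": 0,"twist": 0}
  ]
}}

```text
time: 11.35
position: [0.5174, -0.0574, 0.1332]
ee_rot: [-0.001, 0.707, -0.707, 0.0]
ft_force: [-0.5, -1.1, -1.8]
width: 0.0465
finger_force: 62.1
```

Request:
{"name": "arm_command", "arguments": {
  "steps": [
    {"tx": -0.6,"ty": -1,"tz": 0,"twist": 0},
    {"tx": -0.6,"ty": -1,"tz": 0,"twist": 0},
    {"tx": -0.6,"ty": -1,"tz": 0,"twist": 0},
    {"tx": -0.6,"ty": -1,"tz": 0,"twist": 0},
    {"tx": 0,"ty": 0,"tz": 0,"twist": 0}
  ]
}}

```text
time: 11.98
position: [0.6381, 0.0157, 0.1321]
ee_rot: [-0.001, 0.708, -0.706, 0.0]
ft_force: [-0.0, -0.1, -1.9]
width: 0.0468
finger_force: 62.3
```

Request:
{"name": "arm_command", "arguments": {
  "steps": [
    {"tx": 0.05,"ty": -0.61,"tz": 0,"twist": 0},
    {"tx": 0,"ty": 0,"tz": 0.5,"twist": 0},
    {"tx": 0,"ty": 0,"tz": 0.4,"twist": 0},
    {"tx": 0,"ty": 0,"tz": 0,"twist": 0},
    {"tx": 0,"ty": 0,"tz": 0,"twist": 0}
  ]
}}

```text
time: 12.6
position: [0.654, 0.0129, 0.1046]
ee_rot: [0.0, 0.708, -0.707, -0.0]
ft_force: [-0.9, 0.1, -1.7]
width: 0.0467
finger_force: 62.5
```

Request:
{"name": "arm_command", "arguments": {
  "steps": [
    {"tx": -0.03,"ty": -0.08,"tz": 0,"twist": 0},
    {"tx": 0,"ty": 0,"tz": 0.05,"twist": 0},
    {"tx": 0,"ty": 0,"tz": 0,"twist": 0}
  ]
}}

```text
time: 12.98
position: [0.6572, 0.0139, 0.1035]
ee_rot: [-0.0, 0.708, -0.707, -0.0]
ft_force: [0.3, 0.5, -2.4]
width: 0.0472
finger_force: 62.7
```

Request:
{"name": "arm_command", "arguments": {
  "steps": [
    {"tx": 0,"ty": 0,"tz": 0.05,"twist": 0},
    {"tx": 0,"ty": 0,"tz": 0,"twist": 0},
    {"tx": 0,"ty": 0,"tz": 0,"twist": 0}
  ]
}}

```text
time: 13.35
position: [0.6573, 0.0139, 0.1035]
ee_rot: [-0.0, 0.708, -0.706, 0.0]
ft_force: [-3.1, 0.9, 4.9]
width: 0.0469
finger_force: 63.5
```

Request:
{"name": "arm_command", "arguments": {
  "steps": [
    {"tx": 0,"ty": 0,"tz": 0,"twist": 0},
    {"tx": 0,"ty": 0,"tz": 0,"twist": 0},
    {"tx": 0,"ty": 0,"tz": 0,"twist": 0},
    {"tx": 0,"ty": 0,"tz": 0,"twist": 0}
  ],
  "jaw": 85
}}

```text
time: 13.85
position: [0.6572, 0.0138, 0.1019]
ee_rot: [0.0, 0.708, -0.707, -0.0]
ft_force: [-1.3, 0.7, 0.5]
width: 0.085
finger_force: 0.0
```

Request:
{"name": "arm_command", "arguments": {
  "steps": [
    {"tx": 0,"ty": 0,"tz": -0.7,"twist": 0},
    {"tx": 0,"ty": 0,"tz": -1,"twist": 0},
    {"tx": 0,"ty": 0,"tz": -1,"twist": 0},
    {"tx": 1,"ty": 0.9,"tz": 0,"twist": 0},
    {"tx": 1,"ty": 0.9,"tz": 0,"twist": 0}
  ]
}}

```text
time: 14.48
position: [0.6028, -0.0465, 0.1834]
ee_rot: [-0.0, 0.708, -0.706, 0.0]
ft_force: [-0.3, -1.2, 0.1]
width: 0.0852
finger_force: 0.0
```

Request:
{"name": "arm_command", "arguments": {
  "steps": [
    {"tx": 1,"ty": 0.9,"tz": 0,"twist": 0},
    {"tx": 1,"ty": 0.9,"tz": 0,"twist": 0},
    {"tx": 1,"ty": 0.9,"tz": 0,"twist": 0},
    {"tx": 1,"ty": 0.9,"tz": 0,"twist": 0},
    {"tx": 1,"ty": 0.9,"tz": 0,"twist": 0}
  ]
}}

```text
time: 15.1
position: [0.4676, -0.1973, 0.1833]
ee_rot: [-0.0, 0.708, -0.707, 0.0]
ft_force: [0.4, 0.4, -0.7]
width: 0.085
finger_force: 0.0
```

```bash
python3 look.py 3 scene,side | egrep "^\[|green|red|black"
```

```text
[ 0.46756035 -0.19725918  0.18330157] [ 0.44257366  0.39279333 -0.72658589] 0.08498950967056383
scene green 209 [379. 182.] ztop 0.142 circ 0.657 0.093 r0.017 mean [0.657 0.093 0.142]
scene red 476 [343. 214.] ztop 0.124 circ 0.657 0.013 r0.024 mean [0.659 0.013 0.124]
scene black 503 [124. 246.] ztop 0.064 circ 0.427 -0.238 r0.021 mean [ 0.43  -0.24   0.064]
side green 279 [356. 150.] ztop 0.141 circ 0.657 0.093 r0.018 mean [0.656 0.09  0.141]
side red 409 [362. 183.] ztop 0.123 circ 0.657 0.014 r0.024 mean [0.656 0.012 0.123]
side black 1051 [215. 347.] ztop 0.064 circ 0.428 -0.240 r0.020 mean [ 0.428 -0.241  0.063]
```

Request:
{"name": "arm_command", "arguments": {
  "steps": [
    {"tx": 0.71,"ty": 0.66,"tz": 0,"twist": 0},
    {"tx": 0.71,"ty": 0.66,"tz": 0,"twist": 0},
    {"tx": 0,"ty": 0,"tz": 1,"twist": 0},
    {"tx": 0,"ty": 0,"tz": 1,"twist": 0},
    {"tx": 0,"ty": 0,"tz": 0,"twist": 0}
  ]
}}

```text
time: 15.82
position: [0.4279, -0.2385, 0.1214]
ee_rot: [0.001, 0.708, -0.707, -0.002]
ft_force: [-0.2, 0.6, 0.8]
width: 0.0846
finger_force: 0.0
```

Request:
{"name": "arm_command", "arguments": {
  "steps": [
    {"tx": 0,"ty": 0,"tz": 1,"twist": 0},
    {"tx": 0,"ty": 0,"tz": 1,"twist": 0},
    {"tx": 0,"ty": 0,"tz": 0.6,"twist": 0},
    {"tx": 0,"ty": 0,"tz": 0,"twist": 0}
  ]
}}

```text
time: 16.32
position: [0.4294, -0.2389, 0.0451]
ee_rot: [0.0, 0.708, -0.706, -0.0]
ft_force: [0.3, 0.8, 0.5]
width: 0.0848
finger_force: 0.0
```

Request:
{"name": "arm_command", "arguments": {
  "steps": [
    {"tx": 0,"ty": 0,"tz": 0,"twist": 0},
    {"tx": 0,"ty": 0,"tz": 0,"twist": 0},
    {"tx": 0,"ty": 0,"tz": 0,"twist": 0},
    {"tx": 0,"ty": 0,"tz": 0,"twist": 0},
    {"tx": 0,"ty": 0,"tz": 0,"twist": 0}
  ],
  "jaw": 28
}}

```text
time: 16.95
position: [0.4295, -0.2392, 0.0463]
ee_rot: [-0.0, 0.708, -0.706, 0.001]
ft_force: [-1.0, 1.1, 6.3]
width: 0.0386
finger_force: 59.9
```

Request:
{"name": "arm_command", "arguments": {
  "steps": [
    {"tx": 0,"ty": 0,"tz": -1,"twist": 0},
    {"tx": 0,"ty": 0,"tz": -1,"twist": 0},
    {"tx": -0.7,"ty": -0.8,"tz": -0.4,"twist": 0},
    {"tx": -0.7,"ty": -1,"tz": 0,"twist": 0},
    {"tx": -0.7,"ty": -1,"tz": 0,"twist": 0}
  ]
}}

```text
time: 17.58
position: [0.5135, -0.1752, 0.1176]
ee_rot: [-0.0, 0.707, -0.707, 0.0]
ft_force: [-0.5, -1.3, -1.5]
width: 0.0388
finger_force: 60.5
```

Request:
{"name": "arm_command", "arguments": {
  "steps": [
    {"tx": -0.9,"ty": -1,"tz": 0,"twist": 0},
    {"tx": -0.9,"ty": -1,"tz": 0,"twist": 0},
    {"tx": -0.9,"ty": -1,"tz": 0,"twist": 0},
    {"tx": -0.9,"ty": -1,"tz": 0,"twist": 0},
    {"tx": 0,"ty": 0,"tz": 0,"twist": 0}
  ]
}}

```text
time: 18.2
position: [0.6344, -0.0658, 0.1167]
ee_rot: [-0.0, 0.708, -0.706, 0.0]
ft_force: [-1.5, 0.3, -1.3]
width: 0.0387
finger_force: 60.6
```

Request:
{"name": "arm_command", "arguments": {
  "steps": [
    {"tx": 0,"ty": -0.72,"tz": 0,"twist": 0},
    {"tx": 0,"ty": 0,"tz": 0.5,"twist": 0},
    {"tx": 0,"ty": 0,"tz": 0.38,"twist": 0},
    {"tx": 0,"ty": 0,"tz": 0,"twist": 0},
    {"tx": 0,"ty": 0,"tz": 0,"twist": 0}
  ]
}}

```text
time: 18.82
position: [0.6536, -0.0679, 0.0903]
ee_rot: [0.0, 0.707, -0.707, -0.0]
ft_force: [-0.8, -0.0, -1.5]
width: 0.0385
finger_force: 61.1
```

Request:
{"name": "arm_command", "arguments": {
  "steps": [
    {"tx": -0.06,"ty": -0.07,"tz": 0,"twist": 0},
    {"tx": 0,"ty": 0,"tz": 0.05,"twist": 0},
    {"tx": 0,"ty": 0,"tz": 0,"twist": 0}
  ]
}}

```text
time: 19.2
position: [0.6563, -0.0658, 0.0891]
ee_rot: [0.0, 0.708, -0.707, -0.0]
ft_force: [-0.1, -0.8, -1.6]
width: 0.0385
finger_force: 61.1
```

Request:
{"name": "arm_command", "arguments": {
  "steps": [
    {"tx": 0,"ty": 0,"tz": 0.04,"twist": 0},
    {"tx": 0,"ty": 0,"tz": 0,"twist": 0},
    {"tx": 0,"ty": 0,"tz": 0,"twist": 0}
  ]
}}

```text
time: 19.58
position: [0.6565, -0.0659, 0.0882]
ee_rot: [-0.0, 0.708, -0.707, 0.0]
ft_force: [0.4, 0.4, -0.3]
width: 0.0391
finger_force: 61.2
```

Request:
{"name": "arm_command", "arguments": {
  "steps": [
    {"tx": 0,"ty": 0,"tz": 0.03,"twist": 0},
    {"tx": 0,"ty": 0,"tz": 0,"twist": 0},
    {"tx": 0,"ty": 0,"tz": 0,"twist": 0}
  ]
}}

```text
time: 19.95
position: [0.6565, -0.0659, 0.0882]
ee_rot: [-0.0, 0.708, -0.707, 0.0]
ft_force: [-1.4, 1.3, 5.4]
width: 0.0388
finger_force: 61.7
```

Request:
{"name": "arm_command", "arguments": {
  "steps": [
    {"tx": 0,"ty": 0,"tz": 0,"twist": 0},
    {"tx": 0,"ty": 0,"tz": 0,"twist": 0},
    {"tx": 0,"ty": 0,"tz": 0,"twist": 0},
    {"tx": 0,"ty": 0,"tz": 0,"twist": 0}
  ],
  "jaw": 85
}}

```text
time: 20.45
position: [0.6564, -0.066, 0.0869]
ee_rot: [0.0, 0.708, -0.707, -0.0]
ft_force: [-0.2, 0.4, -0.3]
width: 0.0847
finger_force: 0.0
```

Request:
{"name": "arm_command", "arguments": {
  "steps": [
    {"tx": 0,"ty": 0,"tz": -0.7,"twist": 0},
    {"tx": 0,"ty": 0,"tz": -1,"twist": 0},
    {"tx": 0,"ty": 0,"tz": -1,"twist": 0},
    {"tx": 0,"ty": 1,"tz": 0,"twist": 0},
    {"tx": 0,"ty": 1,"tz": 0,"twist": 0}
  ]
}}

```text
time: 21.08
position: [0.5958, -0.066, 0.1683]
ee_rot: [-0.0, 0.707, -0.707, 0.0]
ft_force: [0.8, 0.2, -0.6]
width: 0.085
finger_force: 0.0
```

Request:
{"name": "arm_command", "arguments": {
  "steps": [
    {"tx": -0.9,"ty": 1,"tz": 0,"twist": 0},
    {"tx": -0.9,"ty": 1,"tz": 0,"twist": 0},
    {"tx": -0.9,"ty": 1,"tz": 0,"twist": 0},
    {"tx": -0.9,"ty": 1,"tz": 0,"twist": 0},
    {"tx": 0,"ty": 0,"tz": 0,"twist": 0}
  ]
}}

```text
time: 21.7
position: [0.4746, 0.0429, 0.1685]
ee_rot: [-0.0, 0.709, -0.706, -0.0]
ft_force: [-0.3, 0.2, -0.7]
width: 0.085
finger_force: 0.0
```

```bash
python3 look.py 4 scene,side | egrep "^\[|green|red|black|yell|turq"
```

```text
[0.47458881 0.0428728  0.16850124] [-0.26456677  0.17932358 -0.71857309] 0.08502350084884885
scene green 218 [379. 183.] ztop 0.142 circ 0.657 0.093 r0.017 mean [0.657 0.093 0.142]
scene red 438 [343. 215.] ztop 0.124 circ 0.657 0.013 r0.024 mean [0.661 0.012 0.124]
scene black 379 [376. 210.] ztop 0.113 circ 0.661 0.090 r0.016 mean [0.666 0.084 0.114]
scene black 657 [302. 251.] ztop 0.105 circ 0.656 -0.066 r0.021 mean [ 0.657 -0.067  0.105]
side green 187 [356. 147.] ztop 0.141 circ 0.656 0.093 r0.017 mean [0.656 0.091 0.141]
side red 299 [365. 183.] ztop 0.123 circ 0.657 0.014 r0.024 mean [0.66  0.011 0.123]
side black 403 [357. 164.] ztop 0.134 circ 0.659 0.084 r0.015 mean [0.66  0.079 0.134]
side black 1129 [367. 227.] ztop 0.105 circ 0.661 -0.041 r0.045 mean [ 0.656 -0.067  0.105]
```

Request:
{"name": "arm_command", "arguments": {
  "steps": [
    {"tx": -0.58,"ty": 0.25,"tz": 0,"twist": 0},
    {"tx": -0.58,"ty": 0.23,"tz": 0,"twist": 0},
    {"tx": 0,"ty": 0,"tz": 1,"twist": 0},
    {"tx": 0,"ty": 0,"tz": 1,"twist": 0},
    {"tx": 0,"ty": 0,"tz": 0,"twist": 0}
  ]
}}

```text
time: 22.42
position: [0.4612, 0.0755, 0.1063]
ee_rot: [-0.002, -0.707, 0.707, 0.001]
ft_force: [-0.5, 0.8, 0.5]
width: 0.0851
finger_force: 0.0
```

Request:
{"name": "arm_command", "arguments": {
  "steps": [
    {"tx": 0,"ty": 0,"tz": 1,"twist": 0},
    {"tx": 0,"ty": 0,"tz": 1,"twist": 0},
    {"tx": 0,"ty": 0,"tz": 0.5,"twist": 0},
    {"tx": 0,"ty": 0,"tz": 0,"twist": 0}
  ]
}}

```text
time: 22.92
position: [0.4625, 0.0764, 0.0331]
ee_rot: [0.0, 0.707, -0.707, 0.0]
ft_force: [-0.2, 0.5, 0.4]
width: 0.0853
finger_force: 0.0
```

Request:
{"name": "arm_command", "arguments": {
  "steps": [
    {"tx": 0,"ty": 0,"tz": 0,"twist": 0},
    {"tx": 0,"ty": 0,"tz": 0,"twist": 0},
    {"tx": 0,"ty": 0,"tz": 0,"twist": 0},
    {"tx": 0,"ty": 0,"tz": 0,"twist": 0},
    {"tx": 0,"ty": 0,"tz": 0,"twist": 0}
  ],
  "jaw": 40
}}

```text
time: 23.55
position: [0.4626, 0.0769, 0.0345]
ee_rot: [-0.001, 0.708, -0.706, 0.001]
ft_force: [-0.5, -1.1, 5.9]
width: 0.0509
finger_force: 61.8
```

Request:
{"name": "arm_command", "arguments": {
  "steps": [
    {"tx": 0,"ty": 0,"tz": -1,"twist": 0},
    {"tx": 0,"ty": 0,"tz": -1,"twist": 0},
    {"tx": 1,"ty": -0.3,"tz": -0.4,"twist": 0},
    {"tx": 1,"ty": -0.3,"tz": 0,"twist": 0},
    {"tx": 1,"ty": -0.3,"tz": 0,"twist": 0}
  ]
}}

```text
time: 24.18
position: [0.4893, -0.014, 0.106]
ee_rot: [-0.001, 0.708, -0.706, 0.0]
ft_force: [1.5, -0.5, 0.1]
width: 0.0506
finger_force: 62.6
```

Request:
{"name": "arm_command", "arguments": {
  "steps": [
    {"tx": 1,"ty": -0.3,"tz": 0,"twist": 0},
    {"tx": 1,"ty": -0.3,"tz": 0,"twist": 0},
    {"tx": 1,"ty": -0.3,"tz": 0,"twist": 0},
    {"tx": 1,"ty": -0.3,"tz": 0,"twist": 0},
    {"tx": 0.45,"ty": -1,"tz": 0,"twist": 0}
  ]
}}

```text
time: 24.8
position: [0.5542, -0.1482, 0.1056]
ee_rot: [-0.0, -0.707, 0.707, 0.0]
ft_force: [0.3, -0.8, -0.6]
width: 0.0509
finger_force: 62.6
```

Request:
{"name": "arm_command", "arguments": {
  "steps": [
    {"tx": 0,"ty": -1,"tz": 0,"twist": 0},
    {"tx": 0,"ty": -1,"tz": 0,"twist": 0},
    {"tx": 0,"ty": -0.8,"tz": 0,"twist": 0},
    {"tx": 0,"ty": 0,"tz": 0,"twist": 0}
  ]
}}

```text
time: 25.3
position: [0.6402, -0.1465, 0.105]
ee_rot: [-0.0, 0.708, -0.707, 0.0]
ft_force: [-1.1, 0.5, -1.1]
width: 0.0506
finger_force: 62.6
```

Request:
{"name": "arm_command", "arguments": {
  "steps": [
    {"tx": 0,"ty": -0.52,"tz": 0,"twist": 0},
    {"tx": 0,"ty": 0,"tz": 0.5,"twist": 0},
    {"tx": 0,"ty": 0,"tz": 0.38,"twist": 0},
    {"tx": 0,"ty": 0,"tz": 0,"twist": 0},
    {"tx": 0,"ty": 0,"tz": 0,"twist": 0}
  ]
}}

```text
time: 25.92
position: [0.6541, -0.1466, 0.0783]
ee_rot: [0.0, 0.708, -0.707, -0.0]
ft_force: [-0.2, 0.6, -0.7]
width: 0.0507
finger_force: 64.1
```

Request:
{"name": "arm_command", "arguments": {
  "steps": [
    {"tx": 0.02,"ty": -0.04,"tz": 0.05,"twist": 0},
    {"tx": 0,"ty": 0,"tz": 0,"twist": 0},
    {"tx": 0,"ty": 0,"tz": 0.05,"twist": 0},
    {"tx": 0,"ty": 0,"tz": 0,"twist": 0},
    {"tx": 0,"ty": 0,"tz": 0,"twist": 0}
  ]
}}

```text
time: 26.55
position: [0.6561, -0.1472, 0.0764]
ee_rot: [-0.0, 0.708, -0.707, 0.0]
ft_force: [-1.2, 1.1, 4.6]
width: 0.051
finger_force: 64.6
```

Contact. Release, rise and clear the row.

Request:
{"name": "arm_command", "arguments": {
  "steps": [
    {"tx": 0,"ty": 0,"tz": 0,"twist": 0},
    {"tx": 0,"ty": 0,"tz": 0,"twist": 0},
    {"tx": 0,"ty": 0,"tz": 0,"twist": 0},
    {"tx": 0,"ty": 0,"tz": 0,"twist": 0}
  ],
  "jaw": 85
}}

```text
time: 27.05
position: [0.6559, -0.1472, 0.0755]
ee_rot: [0.0, 0.708, -0.707, -0.0]
ft_force: [0.6, -0.0, 0.3]
width: 0.085
finger_force: 0.0
```

Request:
{"name": "arm_command", "arguments": {
  "steps": [
    {"tx": 0,"ty": 0,"tz": -0.7,"twist": 0},
    {"tx": 0,"ty": 0,"tz": -1,"twist": 0},
    {"tx": 0,"ty": 0,"tz": -1,"twist": 0},
    {"tx": 0,"ty": 0,"tz": -1,"twist": 0},
    {"tx": 0,"ty": 1,"tz": 0,"twist": 0}
  ]
}}

```text
time: 27.68
position: [0.6284, -0.1474, 0.1895]
ee_rot: [-0.002, 0.708, -0.706, 0.003]
ft_force: [0.2, 0.0, 0.0]
width: 0.0851
finger_force: 0.0
```

Request:
{"name": "arm_command", "arguments": {
  "steps": [
    {"tx": 0,"ty": 1,"tz": 0,"twist": 0},
    {"tx": 0,"ty": 1,"tz": 0,"twist": 0},
    {"tx": 0,"ty": 1,"tz": 0,"twist": 0},
    {"tx": 0,"ty": 1,"tz": 0,"twist": 0},
    {"tx": 0,"ty": 0,"tz": 0,"twist": 0}
  ]
}}

```text
time: 28.3
position: [0.5041, -0.1475, 0.1872]
ee_rot: [-0.0, 0.707, -0.707, -0.0]
ft_force: [0.9, 0.4, -0.3]
width: 0.0848
finger_force: 0.0
```

```bash
python3 look.py 5 scene,side | egrep "^\[|green|red|black|yell|turq"
```

```text
[ 0.50411602 -0.14746334  0.18715087] [ 0.87345357  0.38151931 -0.26585928] 0.08484582785976542
scene green 210 [379. 183.] ztop 0.142 circ 0.656 0.093 r0.017 mean [0.657 0.093 0.142]
scene red 164 [349. 219.] ztop 0.123 circ 0.665 0.014 r0.022 mean [0.671 0.013 0.123]
scene black 728 [303. 253.] ztop 0.105 circ 0.656 -0.066 r0.021 mean [ 0.658 -0.067  0.105]
side green 237 [355. 149.] ztop 0.141 circ 0.656 0.092 r0.018 mean [0.655 0.09  0.141]
side red 97 [371. 182.] ztop 0.123 circ 0.666 0.013 r0.020 mean [0.671 0.013 0.123]
side black 842 [369. 232.] ztop 0.105 circ 0.656 -0.066 r0.021 mean [ 0.656 -0.068  0.105]
```

View pics/scene_5.png

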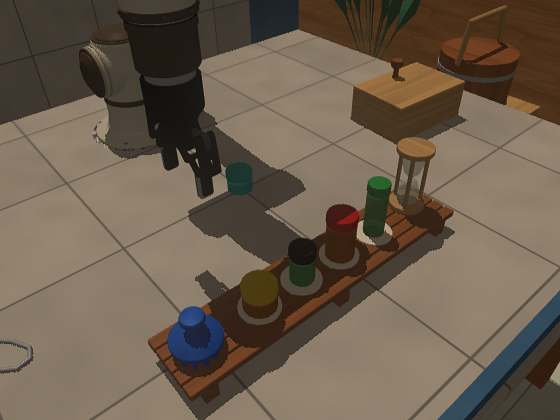

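The jars stand in order: green (377,205), red (341,235), black (302,263) and yellow (259,295). The hourglass and massager are where they were. Yellow is in shadow, so I'll check it with a looser mask and hand in if it's centred.

```bash
python3 - <<'E'
from station import r
from h import *
ok=True
for n in('scene','side'):
    p,z=r.read_camera(n);c=r.calibration(n);P=world(z,c,z>0)
    for q,zt in(((.655,-.1465),.088),((.6555,-.066),.106),((.656,.0135),.124),((.657,.093),.142)):
        T=P[(np.hypot(P[:,0]-q[0],P[:,1]-q[1])<.038)&(abs(P[:,2]-zt)<.003)]
        (x,y),rad=cv2.minEnclosingCircle(T[:,:2].astype(np.float32));e=np.hypot(x-q[0],y-q[1])
        print(n,zt,round(x,3),round(y,3),round(rad,3),round(e,4));ok&=e<.004
print(ok)
if ok: print(r.sign_off())
E
```

```text
scene 0.088 0.655 -0.146 0.027 0.001
scene 0.106 0.655 -0.066 0.021 0.0002
scene 0.124 0.657 0.014 0.024 0.0011
scene 0.142 0.656 0.093 0.019 0.0008
side 0.088 0.656 -0.145 0.026 0.0014
side 0.106 0.656 -0.064 0.021 0.0019
side 0.124 0.658 0.014 0.025 0.0025
side 0.142 0.657 0.094 0.019 0.0007
True
the job is handed in; nothing more can be done
None
```

The job is handed in at about 28 s: the four jars stand upright and within 3 mm of their disc centres, from green (tallest) next to the hourglass through red and black to yellow (shortest) next to the massager; I did not touch the hourglass, the massager or the turquoise look-alike.

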